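# Free the seam roller and press the phone's seam

## Robot

A 6-joint arm with a two-finger parallel gripper is mounted at the origin on a cart in front of the work surface, level with it; the furniture and walls round the work are solid. World frame = base frame: x ahead of the robot, y to its left, z up, the work surface at z = 0. Lengths are in m, angles in degrees, forces in N, time in s.
With the tool pointing down it reaches from about 0.325 to 0.775 m from the base axis. Payload 5.5 kg.
Tool frame: the origin (TCP) lies midway between the tips of the shut fingers; the grasp point (between the pads) lies 19 mm behind it; z points along the fingers, y is the line along which they close (so a half turn about z gives the same grasp; the last joint's range is limited). The gripper opens to 85 mm and grips with 20 to 120 N. Pads are 22 mm wide; open, the fingers measure 114 mm over their backs; the gripper's body (76 mm by 85 mm) begins 54 mm behind the grasp point. The pads swing forward as they close: fully open they stand 13 mm farther back than shut.
Start: joints at [-79.108, 5.22, 70.514, -0, 104.267, -3.249], TCP at [0.147, -0.582, 0.231] pointing down, gripper open.
Joint ranges: [-164.24, 164.24], [-49.07, 125.15], [9.68, 141.18], [-86.29, 266.29], [3.28, 154.24], [-151.56, 151.56]. Speed limits (degrees/s): [147.25, 147.25, 172.46, 180, 180, 180].

## Interface

Orientations are given as [roll, pitch, yaw] about the fixed x, y, z axes, in that order (R = Rz(yaw) Ry(pitch) Rx(roll)).
In Python, from bench import * gives the robot as it stands.
- The arm moves only by the shell command python3 -m pendant 'ROWS'. ROWS is a JSON object of lists of equal length, an entry for each row: "hand": the opening, from 0 (shut) to 1 (fully open); "offset": the shift along the world's x, y, z in m, a list of three; "turn": the turn, a rotation vector about the world's x, y, z in degrees, a list of three. In form: {"hand": [hand, ...], "offset": [[tx, ty, tz], ...], "turn": [[rx, ry, rz], ...]}. A call has 1 to 8 rows; each row is the pose to reach, as a shift and turn from the pose commanded when the call began; what a row does not reach only later rows make up. A row lasts 1/10 s, in which the tool goes at most 50 mm and 8.59 degrees, less where a joint would pass 70% of its speed; a pose out of reach is approached as far as the arm can. A call with a gripper value outside its range is refused whole. The fingers move at their own pace and stop on an object; the grip force is fixed at half the most. Time passes only in rows, so rows that repeat a pose let the fingers close. It gives the time, the measured TCP pose, the force, the opening and the grip force at its end, in the units of the state.
- state(): the state, without advancing time (a new reading comes with each control period).
- capture(name): name is "side" or "top"; returns the picture (400x640x3 uint8, red, green, blue); there is no depth.
- get_calibration(name): a dict with "fx", "fy", "cx", "cy" (pixels), "rvec" (rotation vector, rad) and "tvec" (3), from world to camera coordinates, as OpenCV has them. Camera axes: x right, y down, z forward; pixel columns grow to the right and rows downward; lengths in m; the calibration is good to about 2 mm. A picture is of the moment at which its call begins. get_calibration takes no time and is no camera call.
- finish_job(): hands the job in; it is judged then, once.
The state is a dict: "clock": time; "joints": joint angles; "joint_velocities": joint speeds; "tau": joint torques, N m; "eef_pos": TCP position; "tcp_rot": TCP orientation; "force": force on the tool from outside, world axes, zero at the start; "torque": the same for the moment, N m; "width": opening from 0.0 (shut) to 1.0 (fully open); "grip_force": force on a finger pad.
Only numpy, scipy, OpenCV 4.12 (cv2) and the standard library are available. Lean on these libraries where they do the work, as an engineer would, in place of code of your own. Each camera call takes 0.05 s, during which the arm holds its last target. There are 200 camera calls.

## Task

Roll the seam roller sideways out of its two spring clips so that it drops into the open rest at the front of its rack, and let go of it there. Then pick it up and run its wheel along the left long edge of the phone on the sprung press bed, from the near end to the far end with a steady pressure of about 6 newtons, so that the new screen bonds without cracking. Lay the roller back in the open rest and leave the things around undisturbed.

Things in the scene. Friction and masses are not known exactly. Their poses are not given: they have to be found in the camera images.
- roller_grip (a point): Middle of the seam roller's handle, on its axis: round wooden handle, 18 mm in diameter, 92 mm long, steel end cap (26 mm diameter, 8 mm long) at one end, white wheel at the other; tool 121 mm long, about 0.11 kg. The point's y axis runs along the handle from wheel to cap; x and z turn as the tool rolls. It starts in the rack's two spring clips.
- roller_wheel (a point): Centre of the roller's free-turning wheel, 30 mm in diameter and 14 mm wide, coaxial with the handle, 54 mm from the handle's middle. Its lowest point is 15 mm below this point when the handle is level.
- rack: Fixed tool rack, 104 x 96 mm, 75 mm high: two upright grey side plates (8 mm thick, 36 mm either side of the middle: 64 mm clear between them) on a base plate 6 mm thick. The handle lies across both plates, wheel and cap outside them. Between the plates only two tie bars, 16 mm up. Origin: under the base's middle; x from the rest in front (-x) to the clips at the back, y along the handle, z up.
- clip_seat (a point): Handle axis while clipped: 22 mm behind the rack's origin, 57 mm up, on a level seat of each plate, the plate's post 1 mm behind it. Over each plate a 9 mm wide arched spring leaf, hinged on the post, covers the handle and hooks 5 mm down over its front: it cannot be lifted straight out. Between the plates the handle's top and back are bare, with open space behind.
- clip_mouth (a point): Handle axis just clear of the lips, 14 mm before clip_seat; both leaves move as one (wire yoke low at the back, 39 mm behind clip_seat, 23 mm up). Pushed level from behind with 5 to 12 N, the handle rolls out under them, then down a 13 degree ramp into the rest by itself. Push squarely: if one end comes out first the handle hangs askew and needs another push. Leaves reach 70 mm up, posts 75 mm.
- rest_seat (a point): Handle axis when it lies in the open V rest at the rack's front: 27 mm before the rack's origin, 42 mm up, 49 mm in front of the clipped position. Open above; the plates' front wall is 13 mm before this axis and 55 mm high. Between the plates the handle is bare on both sides and below, so fingers can take it from above.
- seam_mid (a point): Middle of the seam to be pressed: the phone's long edge on the bed's +y side (left as seen from the robot), 3 mm inside the edge, at the height of the screen's surface (25 mm above the table when unloaded). x runs along the seam from the near to the far end, y outwards from the phone, z up.
- seam_near (a point): The seam's end nearer the robot (60 mm from seam_mid, 10 mm short of the phone's end): start of the stroke.
- seam_far (a point): The seam's far end (60 mm beyond seam_mid): end of the stroke.
- phone: Dark phone, 67 x 140 x 8 mm, screen up, held in the press bed: fixed aluminium base 182 x 84 x 8 mm (8 mm wider than the phone beside the seam) carrying the phone on a black spring-borne platen (158 x 74 mm), whose top is 18 mm above the table. Origin: middle of the phone's underside.
- bed (a joint): How far the sprung platen with the phone is pressed down (m): 0 unloaded, stop at 0.005. It starts to yield at about 1 N, then gives about 1 mm for every 3 N, the same wherever the phone is pressed.
- suction: Bystander: red suction lifter, 43 mm wide, 37 mm high. Origin: centre of its underside.
- speaker: Bystander: small phone loudspeaker, 22 x 42 x 5 mm. Origin: centre of its underside.
- plate: Bystander: small metal bracket, 34 x 21 x 4 mm. Origin: centre of its underside.
- pincers: Bystander: tweezers, 115 mm long, 10 mm high. Origin: centre of its underside.
- driver: Bystander: red and white screwdriver, 102 mm long, 13 mm thick. Origin: centre of its underside.
- tape: Bystander: roll of tape, 68 mm across, 19 mm high. Origin: centre of its underside.
Not all that is in view belongs to the job. Of the things that look like the part that bears roller_grip, the larger one is meant.

How it is judged (in metres and radians):
On the way, in this order (a step that is already met when the one before it is completed fails the run):
1. the seam roller has been rolled out of its clips and lies still in the open rest, let go (x of roller_grip in the frame of rack between -0.035 and -0.019 m and y of roller_grip in the frame of rack between -0.01 and 0.01 m and z of roller_grip in the frame of rack between 0.037 and 0.047 m and angle between the y axis of roller_grip and the y axis of rack, either way round below 0.12 rad and contact force between the fingers and seam_roller below 0.05 N and linear speed of seam_roller below 0.02 m/s), for 0.3 s.
2. the wheel presses the seam with 3 to 12 N while it runs over part 1 of 6 (near to far) (x of roller_wheel in the frame of seam_mid between -0.066 and -0.044 m and y of roller_wheel in the frame of seam_mid between -0.009 and 0.009 m and contact force between seam_roller and phone between 3 and 12 N), for 0.2 s.
3. the wheel presses the seam with 3 to 12 N while it runs over part 2 of 6 (near to far) (x of roller_wheel in the frame of seam_mid between -0.044 and -0.022 m and y of roller_wheel in the frame of seam_mid between -0.009 and 0.009 m and contact force between seam_roller and phone between 3 and 12 N), for 0.2 s.
4. the wheel presses the seam with 3 to 12 N while it runs over part 3 of 6 (near to far) (x of roller_wheel in the frame of seam_mid between -0.022 and 0 m and y of roller_wheel in the frame of seam_mid between -0.009 and 0.009 m and contact force between seam_roller and phone between 3 and 12 N), for 0.2 s.
5. the wheel presses the seam with 3 to 12 N while it runs over part 4 of 6 (near to far) (x of roller_wheel in the frame of seam_mid between 0 and 0.022 m and y of roller_wheel in the frame of seam_mid between -0.009 and 0.009 m and contact force between seam_roller and phone between 3 and 12 N), for 0.2 s.
6. the wheel presses the seam with 3 to 12 N while it runs over part 5 of 6 (near to far) (x of roller_wheel in the frame of seam_mid between 0.022 and 0.044 m and y of roller_wheel in the frame of seam_mid between -0.009 and 0.009 m and contact force between seam_roller and phone between 3 and 12 N), for 0.2 s.
7. the wheel presses the seam with 3 to 12 N while it runs over part 6 of 6 (near to far) (x of roller_wheel in the frame of seam_mid between 0.044 and 0.066 m and y of roller_wheel in the frame of seam_mid between -0.009 and 0.009 m and contact force between seam_roller and phone between 3 and 12 N), for 0.2 s.
At the end, for the whole second after the job is handed in: The seam roller lies still and released in the open V rest: handle middle within 8 mm of the rest position across and 10 mm along the rack, 37 to 47 mm up, parallel to the rack's y axis within 0.12 rad; the phone is not pressed (all of step 1 and value of joint bed below 0.0008 m); the robot touches nothing.
It fails at once if the screen is pressed with more than 18 N (contact force between anything else and phone above 18 N).
It fails at once if the seam roller is dropped beside the rack or the bed (height (world z) of roller_grip below 0.024 m).
It fails at once if a bystander is pushed away (more than 30 mm) (distance of any of suction, speaker, plate, pincers, driver, tape from where it was at the start of the episode above 0.03 m).
It also fails if it takes over 67 s, if anything falls off the work surface, if the arm or the gripper's body presses on something with over 40 N, if the wrist force passes 120 N, or if a joint passes its speed limit or range.

## Working session

There is one attempt and no reset: what is moved stays moved. The work goes in short steps, Python scripts to look and compute and a shell command to move; the robot and the scene stay as the last step left them, time stands still between calls to the robot, and variables do not carry over. Pictures are saved under pics/ and viewed, at most 10 in all, crops included, and the job is handed in when it is done.

```bash
mkdir -p pics; ls
python3 - <<'E'
from bench import *
import cv2
for n in("side","top"):
    im=capture(n); cv2.imwrite(f"pics/{n}0.png",cv2.cvtColor(im,cv2.COLOR_RGB2BGR)); c=get_calibration(n); print(n,c)
s=state(); print(s)
E
```

```text
pics
side {'fx': 420.94368345472907, 'fy': 420.94368345472907, 'cx': 317.1554730712304, 'cy': 202.76499450505435, 'rvec': array([ 2.1778646 , -0.70226941,  0.31062943]), 'tvec': array([-0.41633528,  0.31577855,  0.65480837])}
top {'fx': 435.15090156611194, 'fy': 435.15090156611194, 'cx': 321.21160630697284, 'cy': 196.30444185582, 'rvec': array([ 2.106773  , -2.15697264,  0.11727371]), 'tvec': array([0.08065137, 0.54560731, 0.87928409])}
{'clock': 0.1, 'joints': array([-7.91075978e+01,  5.25860581e+00,  7.05764334e+01, -1.18076425e-03,
        1.04265551e+02, -3.24959344e+00]), 'joint_velocities': array([ 0.10878012,  0.05839543, -0.17284767,  0.02459163,  0.03557437,
       -0.12698546]), 'tau': array([ 2.94053076e-03, -4.60218644e+01, -4.19218290e+01,  4.77122376e-05,
        1.06606144e-02,  1.47740013e-05]), 'eef_pos': array([ 0.1465299 , -0.5815715 ,  0.23025158]), 'tcp_rot': array([-1.79899507e+02, -4.55898560e-03,  1.41417017e+01]), 'force': array([-0.63754503, -0.22282905, -0.0114505 ]), 'torque': array([-0.0142667 , -0.00155266, -0.0580114 ]), 'grip_force': 0.0, 'width': 0.9997147782126983}
```

View pics/top0.png

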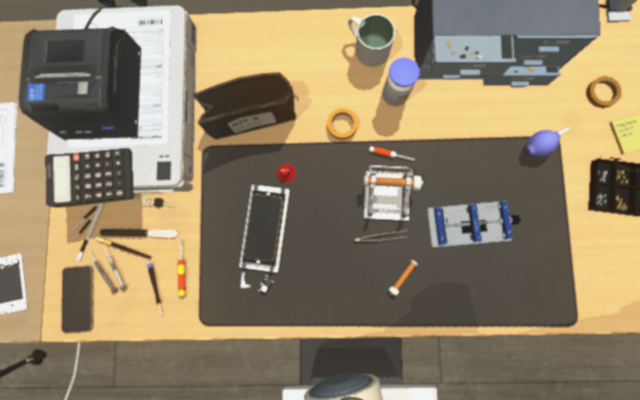

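View pics/side0.png

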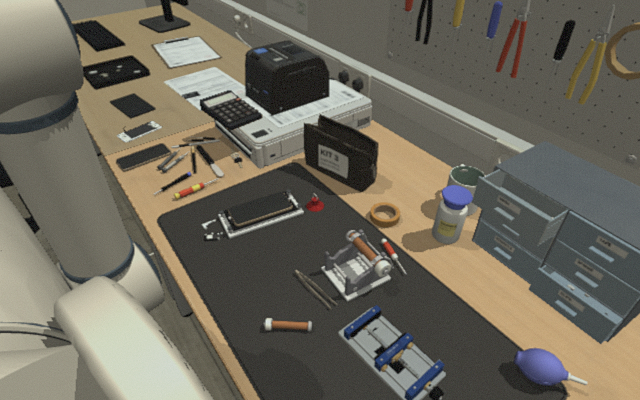

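The top view shows two roller-like tools. One is in the rack at about (393,182). The other is shorter, lying loose on the mat at about (403,278). The rack one fits: it sits in the clips and is the larger. The phone bed is at about (265,228), with its left edge near x=246. Next I'll enlarge the rack and the bed to confirm.

```bash
cat > h.py <<'E'
import numpy as np, cv2
from bench import *
def cam(n):
    c=get_calibration(n); R=cv2.Rodrigues(np.array(c['rvec']))[0]
    K=np.array([[c['fx'],0,c['cx']],[0,c['fy'],c['cy']],[0,0,1]]); return K,R,np.array(c['tvec'])
def ray(n,p):
    K,R,t=cam(n); d=R.T@np.linalg.inv(K)@np.array([p[0],p[1],1.]); return -R.T@t,d/np.linalg.norm(d)
def onz(n,p,z):
    o,d=ray(n,p); return o+d*(z-o[2])/d[2]
def tri(a,b):
    o1,d1=ray("top",a);o2,d2=ray("side",b)
    s=np.linalg.lstsq(np.c_[d1,-d2],o2-o1,rcond=None)[0]
    p,q=o1+d1*s[0],o2+d2*s[1]; return (p+q)/2,np.linalg.norm(p-q)
def proj(n,P):
    K,R,t=cam(n); q=K@(R@np.array(P)+t); return q[:2]/q[2]
E
python3 - <<'E'
from h import *
t=cv2.imread('pics/top0.png');s=cv2.imread('pics/side0.png')
def cr(im,x,y,w,h,k): return cv2.resize(im[y:y+h,x:x+w],None,fx=k,fy=k,interpolation=cv2.INTER_CUBIC)
a=cr(t,355,140,80,90,5)  #400x450
b=cr(s,315,220,80,90,5)
cv2.imwrite('pics/rack.png',np.hstack([a,b]))
a=cr(t,232,150,66,150,4); b=cr(s,200,180,130,75,4)
o=np.zeros((600,264+520,3),np.uint8);o[:,:264]=a;o[:300,264:]=b;cv2.imwrite('pics/bed.png',o)
E
```

```text
(no output)
```

View pics/rack.png

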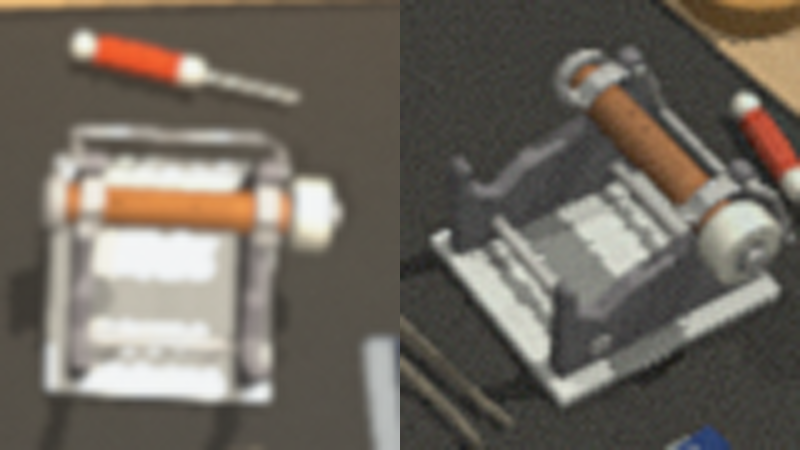

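View pics/bed.png

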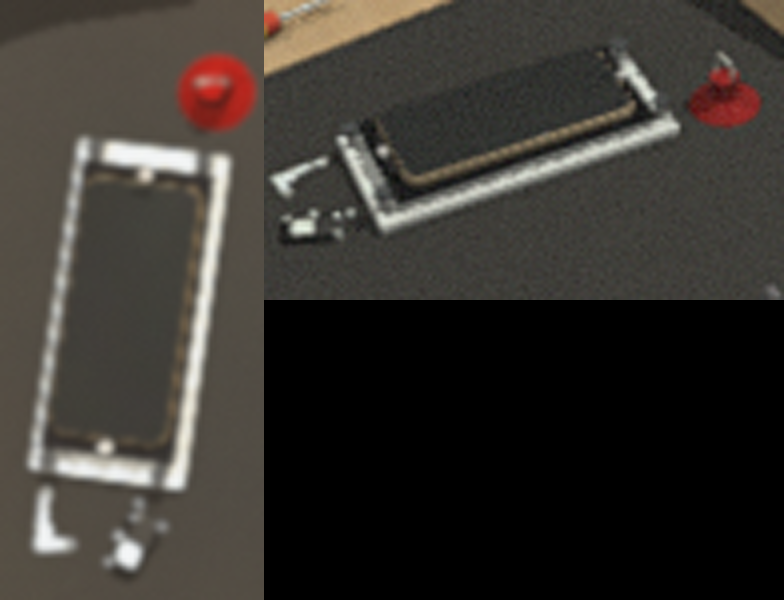

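The crops confirm the target. The roller with the orange handle is held by two leaves in the rack, with its white wheel on the right (-y) and its cap on the left. The bed's bright base frame has clear corners: in the 4x crop they are (82,140), (228,155), (185,488) and (33,468).

Run:
```python
from h import *
np.set_printoptions(precision=4,suppress=True)
t=cv2.imread('pics/top0.png');s=cv2.imread('pics/side0.png')
print('cams',*[ray(n,(320,200))[0] for n in('top','side')])
def om(im,x0,y0,x1,y1):
    h=cv2.cvtColor(im,cv2.COLOR_BGR2HSV); m=cv2.inRange(h,(4,110,70),(17,255,255)); k=np.zeros_like(m);k[y0:y1,x0:x1]=m[y0:y1,x0:x1]
    n,l,st,_=cv2.connectedComponentsWithStats(k); 
    p=np.argwhere(k>0)[:,::-1].astype(np.float32); r=cv2.minAreaRect(p); return p,r
P={}
for n,im,b in(('top',t,(362,168,416,194)),('side',s,(340,225,392,282))):
    p,r=om(im,*b); c=p.mean(0); u=cv2.fitLine(p,cv2.DIST_L2,0,.01,.01).ravel(); d=u[:2]; a=(p-u[2:])@d
    P[n]=(u[2:]+d*a.min(),u[2:]+d*a.max(),c); print(n,len(p),r,*P[n])
print('tri ends',tri(P['top'][0],P['side'][0]),tri(P['top'][1],P['side'][1]),tri(P['top'][2],P['side'][2]))
A,B=[onz('top',q,.057) for q in P['top'][:2]]; print('axis57',A,B,np.linalg.norm(A-B),np.degrees(np.arctan2(*(A-B)[:2])), (A+B)/2)
A,B=[onz('side',q,.057) for q in P['side'][:2]]; print('side axis57',A,B,np.degrees(np.arctan2(*(A-B)[:2])),(A+B)/2)
# rack base front corners + back
f=lambda x,y:(355+x/5-.4,140+y/5-.4)
for q in((45,392),(271,400)): print('rackfront',onz('top',f(*q),.006))
# wheel outline centre top
print('wheel ctr', onz('top',f(314,213),.057))
g=lambda x,y:(232+x/4-.375,150+y/4-.375)
C=[onz('top',g(*q),.008) for q in((79,138),(231,155),(185,489),(29,470))]
C=np.array(C);print('bed',C,np.linalg.norm(np.roll(C,-1,0)-C,axis=1),C.mean(0))
# phone rim corners in crop, z=.024
D=np.array([onz('top',g(*q),.025) for q in((78,176),(203,188),(172,447),(47,437))]);print('phone',D,np.linalg.norm(np.roll(D,-1,0)-D,axis=1),D.mean(0))
for c in(C,D):
    v=(c[0]+c[1]-c[2]-c[3]); print(np.degrees(np.arctan2(v[1],v[0])))
gs=lambda x,y:(200+(x-264)/4-.375,180+y/4-.375)
Cs=np.array([onz('side',gs(*q),.008) for q in((680,125),(383,230),(338,138))]);print('side bed',Cs)
```

```text
cams [0.4162 0.0392 0.95  ] [ 0.1732 -0.4893  0.6576]
top 222 ((390.45245361328125, 181.61624145507812), (43.15781021118164, 8.025940895080566), 1.6846843957901) [368.8368 180.2064] [412.0303 182.4055] [390.1757 181.2928]
side 323 ((374.8774108886719, 244.17926025390625), (35.23969268798828, 42.401920318603516), 72.25532531738281) [350.0273 246.4443] [391.0557 246.3371] [370.7647 246.3901]
tri ends (array([ 0.5768, -0.0323,  0.0316]), np.float64(0.008888518084975015)) (array([ 0.5731, -0.1214,  0.1034]), np.float64(0.028387599310441276)) (array([ 0.576 , -0.0784,  0.0676]), np.float64(0.012109955575485777))
axis57 [ 0.5761 -0.0324  0.057 ] [ 0.5691 -0.1213  0.057 ] 0.08915266216119964 4.537188418114272 [ 0.5726 -0.0769  0.057 ]
side axis57 [ 0.5562 -0.0494  0.057 ] [ 0.6216 -0.0967  0.057 ] -54.09978223319032 [ 0.5889 -0.073   0.057 ]
rackfront [ 0.5024 -0.0221  0.006 ]
rackfront [ 0.4965 -0.1194  0.006 ]
wheel ctr [ 0.5692 -0.1323  0.057 ]
bed [[0.5832 0.2226 0.008 ]
 [0.5715 0.1385 0.008 ]
 [0.3909 0.1651 0.008 ]
 [0.4027 0.2493 0.008 ]] [0.0849 0.1825 0.085  0.1825] [0.4871 0.1939 0.008 ]
phone [[0.5594 0.2198 0.025 ]
 [0.551  0.152  0.025 ]
 [0.4134 0.1696 0.025 ]
 [0.42   0.236  0.025 ]] [0.0683 0.1388 0.0668 0.1403] [0.4859 0.1943 0.025 ]
-8.40822691824554
-6.960093987762267
side bed [[0.5721 0.1408 0.008 ]
 [0.3914 0.1645 0.008 ]
 [0.4044 0.2494 0.008 ]]
```

The positions check out:
- **Rack:** origin about (0.551, -0.0745), yaw about -4°. The clipped handle was measured at (0.573, -0.077), which agrees with the front edge plus the given sizes.
- **Bed:** centre about (0.487, 0.194), yaw about -8°. The measured base is 182.5 x 85 mm, against 182 x 84 given.

I'll push with two part-open fingers side by side behind the handle.

```bash
python3 -m pendant '{"hand":[0.23,0.23,0.23,0.23,0.23,0.23,0.23,0.23],"offset":[[0.032,0.036,0],[0.064,0.072,0],[0.096,0.108,0],[0.128,0.144,0],[0.16,0.18,0],[0.192,0.216,0],[0.224,0.252,0],[0.224,0.252,0]],"turn":[[0,0,-8],[0,0,-16],[0,0,-18.1],[0,0,-18.1],[0,0,-18.1],[0,0,-18.1],[0,0,-18.1],[0,0,-18.1]]}'
python3 -m pendant '{"hand":[0.23,0.23,0.23,0.23,0.23,0.23,0.23,0.23],"offset":[[0.032,0.036,0],[0.064,0.072,0],[0.096,0.108,0],[0.128,0.144,0],[0.16,0.18,0],[0.192,0.216,0],[0.231,0.252,0],[0.231,0.252,0]],"turn":[[0,0,0],[0,0,0],[0,0,0],[0,0,0],[0,0,0],[0,0,0],[0,0,0],[0,0,0]]}'
python3 -m pendant '{"hand":[0.23,0.23,0.23,0.23],"offset":[[0,0,-0.04],[0,0,-0.08],[0,0,-0.1],[0,0,-0.1]],"turn":[[0,0,0],[0,0,0],[0,0,0],[0,0,0]]}'
python3 - <<'E'
from h import *
for n in("side","top"):
    im=capture(n); cv2.imwrite(f"pics/{n}1.png",cv2.cvtColor(im,cv2.COLOR_RGB2BGR))
t=cv2.imread('pics/top1.png');s=cv2.imread('pics/side1.png')
k=lambda im,x,y:cv2.resize(im[y:y+130,x:x+130],(400,400),interpolation=cv2.INTER_CUBIC)
cv2.imwrite('pics/a1.png',np.hstack([k(t,330,110),k(s,290,180)]))
c=cv2.imread('pics/side0.png')[225:282,335:378];h=cv2.cvtColor(c,cv2.COLOR_BGR2HSV);m=cv2.inRange(h,(4,110,60),(17,230,255));p=np.argwhere(m>0)[:,::-1]+[335,225]
print('side handle px',p.mean(0),'on z57',onz('side',p.mean(0),.057),'tri',tri((390.3,181.3),p.mean(0)))
E
```

```text
clock: 0.9
eef_pos: [0.3737, -0.3256, 0.2311]
tcp_rot: [-179.9, -0.1, -3.5]
force: [-1.0, -0.4, 0.0]
width: 0.228
grip_force: 0.0
clock: 1.7
eef_pos: [0.6039, -0.0743, 0.2284]
tcp_rot: [-179.9, 0.2, -3.7]
force: [0.1, -0.9, 0.1]
width: 0.228
grip_force: 0.0
clock: 2.1
eef_pos: [0.599, -0.0787, 0.1262]
tcp_rot: [-180.0, 0.5, -4.0]
force: [-0.5, 0.6, -0.2]
width: 0.231
grip_force: 0.0
side handle px [363.72368421 247.88157895] on z57 [ 0.57544155 -0.06825386  0.057     ] tri (array([ 0.57021792, -0.07500192,  0.06615898]), np.float64(0.001856258130428629))
```

View pics/a1.png

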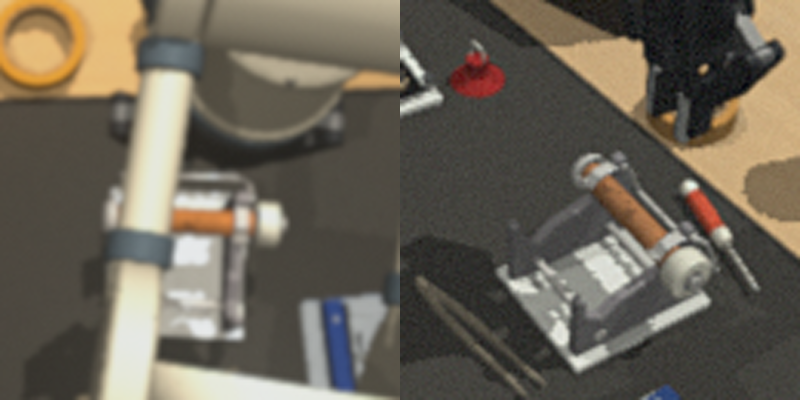

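The fingers hang behind the rack handle, clear of it, and the rack is undisturbed. I'll go down now and push in slow steps.

```bash
python3 -m pendant '{"hand":[0.23,0.23,0.23,0.23],"offset":[[0.002,0,-0.04],[0.002,0.001,-0.08],[0.002,0.001,-0.08],[0.002,0.001,-0.08]],"turn":[[0,0,0],[0,0,0],[0,0,0],[0,0,0]]}'
python3 -m pendant '{"hand":[0.23,0.23,0.23,0.23,0.23],"offset":[[-0.003,0.0,0],[-0.005,0,0],[-0.007,0,0],[-0.008,0.0005,0],[-0.008,0.0005,0]],"turn":[[0,0,0],[0,0,0],[0,0,0],[0,0,0],[0,0,0]]}'
```

```text
clock: 2.6
eef_pos: [0.6041, -0.0773, 0.0532]
tcp_rot: [180.0, -0.1, -4.0]
force: [-0.3, 0.3, 1.2]
width: 0.228
grip_force: 0.0
clock: 3.1
eef_pos: [0.5956, -0.0763, 0.0518]
tcp_rot: [180.0, -0.0, -4.0]
force: [-0.0, 0.1, 0.1]
width: 0.233
grip_force: 0.0
```

```bash
python3 -m pendant '{"hand":[0.23,0.23,0.23,0.23,0.23,0.23],"offset":[[0,0,-0.007],[0,0,-0.009],[-0.002,0,-0.009],[-0.004,0,-0.009],[-0.006,0.0003,-0.009],[-0.006,0.0003,-0.009]],"turn":[[0,0,0],[0,0,0],[0,0,0],[0,0,0],[0,0,0],[0,0,0]]}'
python3 -m pendant '{"hand":[0.23,0.23,0.23,0.23],"offset":[[-0.001,0,0],[-0.002,0,0],[-0.003,0.0002,0],[-0.003,0.0002,0]],"turn":[[0,0,0],[0,0,0],[0,0,0],[0,0,0]]}'
```

```text
clock: 3.7
eef_pos: [0.5909, -0.0762, 0.043]
tcp_rot: [180.0, -0.2, -4.0]
force: [5.5, -0.3, -1.7]
width: 0.232
grip_force: 2.6
clock: 4.1
eef_pos: [0.5886, -0.0761, 0.0436]
tcp_rot: [180.0, -0.3, -4.0]
force: [7.6, -0.6, -0.4]
width: 0.235
grip_force: 3.3
```

Contact came at x of about 0.593, as predicted, with 7.6 N, so I'll keep pushing.

```bash
python3 -m pendant '{"hand":[0.23,0.23,0.23,0.23,0.23],"offset":[[-0.0015,0.0001,0],[-0.003,0.0002,0],[-0.0045,0.0003,0],[-0.006,0.0004,0],[-0.006,0.0004,0]],"turn":[[0,0,0],[0,0,0],[0,0,0],[0,0,0],[0,0,0]]}'
python3 -m pendant '{"hand":[0.23,0.23,0.23,0.23],"offset":[[-0.0015,0.0001,0],[-0.003,0.0002,0],[-0.004,0.0003,0],[-0.004,0.0003,0]],"turn":[[0,0,0],[0,0,0],[0,0,0],[0,0,0]]}'
```

```text
clock: 4.6
eef_pos: [0.58, -0.0754, 0.0421]
tcp_rot: [-180.0, 0.1, -4.0]
force: [0.4, 0.5, 0.8]
width: 0.232
grip_force: 0.3
clock: 5.0
eef_pos: [0.5762, -0.0752, 0.042]
tcp_rot: [180.0, 0.0, -4.0]
force: [-0.1, -0.3, -0.2]
width: 0.227
grip_force: 0.0
```

Force fell to zero, so the handle is out. I'll back off, rise and look.

```bash
python3 -m pendant '{"hand":[0.23,0.23,0.23,0.23,0.23,0.23],"offset":[[0.015,0,0],[0.02,0,0.02],[0.02,0,0.06],[0.02,0,0.1],[0.02,0,0.12],[0.02,0,0.12]],"turn":[[0,0,0],[0,0,0],[0,0,0],[0,0,0],[0,0,0],[0,0,0]]}'
python3 - <<'E'
from h import *
for n in("side","top"):
    im=capture(n); cv2.imwrite(f"pics/{n}2.png",cv2.cvtColor(im,cv2.COLOR_RGB2BGR))
t=cv2.imread('pics/top2.png');s=cv2.imread('pics/side2.png')
k=lambda im,x,y:cv2.resize(im[y:y+100,x:x+100],(400,400),interpolation=cv2.INTER_CUBIC)
cv2.imwrite('pics/a2.png',np.hstack([k(t,340,140),k(s,310,210)]))
for n,im in(('top',t),('side',s)):
    c=im[165:290,340:378] if n=='side' else im[165:235,360:420]
    o=(340,165) if n=='side' else (360,165)
    h=cv2.cvtColor(c,cv2.COLOR_BGR2HSV);m=cv2.inRange(h,(4,110,60),(17,230,255));p=np.argwhere(m>0)[:,::-1]+o
    print(n,len(p),p.mean(0),p.min(0),p.max(0),onz(n,p.mean(0),.042))
E
```

```text
clock: 5.6
eef_pos: [0.5982, -0.0756, 0.1671]
tcp_rot: [179.9, -0.4, -4.0]
force: [-0.4, 0.4, 0.7]
width: 0.231
grip_force: 0.0
top 162 [398.30246914 189.74074074] [387 185] [412 194] [ 0.55681929 -0.09456527  0.042     ]
side 398 [359.84170854 244.93467337] [340 203] [377 269] [ 0.584478   -0.04679562  0.042     ]
```

View pics/a2.png

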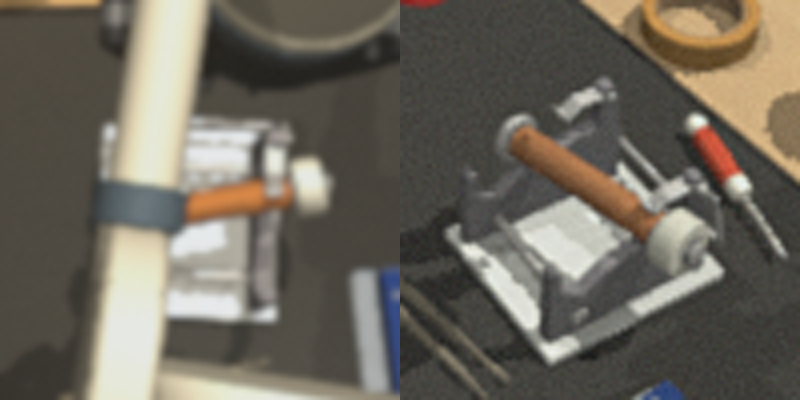

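The handle hangs askew. The cap end is out on the ramp, but the wheel end is still under the right leaf: in the top crop the wheel is at (312,185), having moved about 9 mm. I'll push again at the wheel end with the right finger.

```bash
python3 -m pendant '{"hand":[0.23,0.23,0.23,0.23,0.23,0.23],"offset":[[0,-0.004,-0.04],[0,-0.004,-0.08],[0,-0.004,-0.12],[0,-0.004,-0.124],[-0.01,-0.004,-0.124],[-0.01,-0.004,-0.124]],"turn":[[0,0,0],[0,0,0],[0,0,0],[0,0,0],[0,0,0],[0,0,0]]}'
python3 -m pendant '{"hand":[0.23,0.23,0.23,0.23,0.23,0.23],"offset":[[-0.004,0,0],[-0.008,0,0],[-0.01,0,0],[-0.012,0.0,0],[-0.014,0.001,0],[-0.014,0.001,0]],"turn":[[0,0,0],[0,0,0],[0,0,0],[0,0,0],[0,0,0],[0,0,0]]}'
python3 -m pendant '{"hand":[0.23,0.23,0.23,0.23],"offset":[[-0.0015,0,0],[-0.003,0,0],[-0.004,0,0],[-0.004,0,0]],"turn":[[0,0,0],[0,0,0],[0,0,0],[0,0,0]]}'
```

```text
clock: 6.3
eef_pos: [0.5856, -0.0792, 0.0387]
tcp_rot: [180.0, 0.1, -4.0]
force: [0.1, -0.2, -0.3]
width: 0.23
grip_force: 0.0
clock: 6.9
eef_pos: [0.5724, -0.078, 0.0383]
tcp_rot: [-180.0, 0.0, -4.0]
force: [0.1, 0.5, -0.2]
width: 0.234
grip_force: 0.0
clock: 7.3
eef_pos: [0.5684, -0.0781, 0.0382]
tcp_rot: [180.0, 0.0, -4.0]
force: [0.6, 0.4, -0.2]
width: 0.228
grip_force: 0.0
```

```bash
python3 -m pendant '{"hand":[0.23,0.23,0.23,0.23],"offset":[[-0.0015,0,0],[-0.003,0,0],[-0.004,0,0],[-0.004,0,0]],"turn":[[0,0,0],[0,0,0],[0,0,0],[0,0,0]]}'
python3 -m pendant '{"hand":[0.23,0.23,0.23,0.23],"offset":[[-0.0015,0,0],[-0.003,0,0],[-0.004,0,0],[-0.004,0,0]],"turn":[[0,0,0],[0,0,0],[0,0,0],[0,0,0]]}'
```

```text
clock: 7.7
eef_pos: [0.5644, -0.0782, 0.0383]
tcp_rot: [180.0, 0.0, -4.0]
force: [-1.0, 0.0, 0.1]
width: 0.23
grip_force: 0.0
clock: 8.1
eef_pos: [0.5605, -0.0781, 0.0383]
tcp_rot: [-180.0, -0.0, -4.0]
force: [0.0, 0.4, 0.2]
width: 0.232
grip_force: 0.0
```

```bash
cat > look.py <<'E'
from h import *
import sys
def exp(z,xr):
    o=np.array([.551,-.0745]);a=np.radians(-4);X=np.array([np.cos(a),np.sin(a)]);Y=np.array([-X[1],X[0]])
    return [np.r_[o+X*xr+Y*y,z] for y in(.038,0,-.046)]
def hl(name):
    im=capture('side');cv2.imwrite(f'pics/{name}.png',cv2.cvtColor(im,cv2.COLOR_RGB2BGR))
    h=cv2.cvtColor(im,cv2.COLOR_RGB2HSV);m=cv2.inRange(h,(4,110,60),(17,215,255));k=np.zeros_like(m);k[200:310,310:400]=m[200:310,310:400]
    n,l,st,c=cv2.connectedComponentsWithStats(k)
    for i in range(1,n):
        if st[i,4]>25:
            p=np.argwhere(l==i)[:,::-1].astype(np.float32);u=cv2.fitLine(p,cv2.DIST_L2,0,.01,.01).ravel();a=(p-u[2:])@u[:2]
            print(st[i,4],c[i],'ends',u[2:]+u[:2]*a.min(),u[2:]+u[:2]*a.max())
    for nm,z,x in(('rest',.042,-.027),('clip',.057,.022)): print(nm,*[proj('side',P).round(1) for P in exp(z,x)])
E
python3 -c "
from look import *
hl('s3')"
```

```text
164 [391.65243902 217.45731707] ends [386.33212 228.15459] [397.08923 206.52586]
48 [390.33333333 250.79166667] ends [386.78067 248.68407] [394.3154 253.154 ]
319 [348.13166144 260.3322884 ] ends [331.27747 249.56567] [364.95105 271.07663]
rest [333.5 253.7] [344.3 266. ] [358.3 282. ]
clip [354.1 239.1] [365.3 250.8] [379.9 265.9]
```

Run:
```python
from h import *
im=cv2.imread('pics/s3.png');t=cv2.cvtColor(capture('top'),cv2.COLOR_RGB2BGR)
k=lambda im,x,y:cv2.resize(im[y:y+80,x:x+80],(400,400),interpolation=cv2.INTER_CUBIC)
cv2.imwrite('pics/a3.png',np.hstack([k(t,355,150),k(im,320,220)]))
```

```text
(no output)
```

View pics/a3.png

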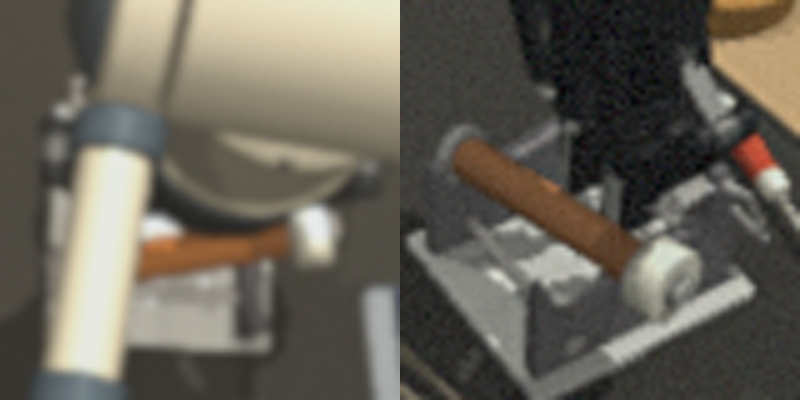

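Both ends are now out of the leaves. The wheel end lags on the ramp, with the wheel at about (418,197) in the top view, so I'll nudge it gently down into the V.

```bash
python3 -m pendant '{"hand":[0.23,0.23,0.23,0.23,0.23],"offset":[[-0.002,0,-0.004],[-0.004,0,-0.004],[-0.006,0,-0.004],[-0.007,0,-0.004],[-0.007,0,-0.004]],"turn":[[0,0,0],[0,0,0],[0,0,0],[0,0,0],[0,0,0]]}'
python3 -m pendant '{"hand":[0.23,0.23,0.23,0.23],"offset":[[-0.002,0,0],[-0.004,0,0],[-0.006,0,0],[-0.006,0,0]],"turn":[[0,0,0],[0,0,0],[0,0,0],[0,0,0]]}'
python3 -c "
from look import *
hl('s4')"
```

```text
clock: 8.7
eef_pos: [0.5535, -0.0782, 0.0344]
tcp_rot: [180.0, -0.0, -4.0]
force: [0.7, 0.4, 0.2]
width: 0.229
grip_force: 0.0
clock: 9.1
eef_pos: [0.5473, -0.0782, 0.0343]
tcp_rot: [180.0, 0.0, -4.0]
force: [1.1, 0.2, -0.4]
width: 0.23
grip_force: 0.0
203 [390.27093596 215.99507389] ends [386.27567 228.08269] [394.11642 204.3606 ]
85 [388.69411765 248.07058824] ends [385.03934 241.9764 ] [392.09595 253.74303]
294 [343.12585034 265.07142857] ends [330.51367 250.41861] [355.917  279.9322]
rest [333.5 253.7] [344.3 266. ] [358.3 282. ]
clip [354.1 239.1] [365.3 250.8] [379.9 265.9]
```

The handle now lies parallel in the rest. The side line's slope is 1.16 against 1.14 expected, and its position is within 2 px. I'll retreat, rise and turn 90° for the grasp.

```bash
python3 -m pendant '{"hand":[0.23,0.23,0.23,0.23,0.23,0.23,0.23],"offset":[[0.01,0,0],[0.012,0,0.02],[0.012,0,0.06],[0.012,0,0.1],[0.012,0,0.12],[0.012,0,0.12],[0.012,0,0.12]],"turn":[[0,0,0],[0,0,0],[0,0,0],[0,0,0],[0,0,8],[0,0,16],[0,0,24]]}'
python3 -m pendant '{"hand":[0.45,0.45,0.45,0.45,0.45,0.45,0.45,0.45],"offset":[[-0.01,0,0],[-0.02,0,0],[-0.035,0,0],[-0.035,0,0],[-0.035,0,0],[-0.035,0,0],[-0.035,0,0],[-0.035,0,0]],"turn":[[0,0,8],[0,0,16],[0,0,24],[0,0,32],[0,0,40],[0,0,48],[0,0,56],[0,0,64]]}'
python3 - <<'E'
from look import *
hl('s5')
t=capture('top')
h=cv2.cvtColor(t,cv2.COLOR_RGB2HSV);m=cv2.inRange(h,(4,110,60),(17,215,255));p=np.argwhere(m[165:240,355:425]>0)[:,::-1]+(355,165)
print('top',len(p),p.mean(0),p.min(0),p.max(0)); print([proj('top',P).round(1) for P in exp(.042,-.027)],state()['joints'])
E
```

```text
clock: 9.85
eef_pos: [0.5609, -0.0782, 0.1559]
tcp_rot: [179.9, -0.1, 20.4]
force: [0.1, -0.7, -0.3]
width: 0.23
grip_force: 0.0
clock: 10.65
eef_pos: [0.5253, -0.0781, 0.1544]
tcp_rot: [180.0, -0.0, 84.4]
force: [0.1, 0.5, -0.9]
width: 0.45
grip_force: 0.0
333 [384.42042042 215.15015015] ends [369.55792 212.82178] [398.7807  217.39984]
89 [388.42696629 248.02247191] ends [384.4532  242.38548] [392.28912 253.50113]
311 [343.40836013 264.99678457] ends [330.7435  250.21985] [356.08337 279.7856 ]
rest [333.5 253.7] [344.3 266. ] [358.3 282. ]
clip [354.1 239.1] [365.3 250.8] [379.9 265.9]
top 56 [372.25       205.16071429] [369 201] [376 209]
[array([370.3, 204.7]), array([388.5, 205.5]), array([410.6, 206.5])] [-1.21364472e+01 -5.56231943e+00  8.90528953e+01  3.57564026e-03
  9.64890833e+01 -6.24951966e+00]
```

```bash
python3 -m pendant '{"hand":[0.45,0.45,0.45,0.45,0.45,0.45],"offset":[[-0.002,-0.0085,0],[-0.002,-0.0085,-0.04],[-0.002,-0.0085,-0.08],[-0.002,-0.0085,-0.11],[-0.002,-0.0085,-0.127],[-0.002,-0.0085,-0.127]],"turn":[[0,0,1.6],[0,0,1.6],[0,0,1.6],[0,0,1.6],[0,0,1.6],[0,0,1.6]]}'
python3 -m pendant '{"hand":[0,0,0,0,0,0],"offset":[[0,0,0],[0,0,0],[0,0,0],[0,0,0],[0,0,0],[0,0,0]],"turn":[[0,0,0],[0,0,0],[0,0,0],[0,0,0],[0,0,0],[0,0,0]]}'
```

```text
clock: 11.35
eef_pos: [0.5208, -0.0861, 0.0238]
tcp_rot: [-179.7, -0.1, 85.4]
force: [-0.4, -0.4, 0.0]
width: 0.451
grip_force: 0.0
clock: 11.95
eef_pos: [0.523, -0.0868, 0.0294]
tcp_rot: [179.9, 0.0, 85.6]
force: [-6.0, 0.0, 4.8]
width: 0.187
grip_force: 58.6
```

```bash
python3 -m pendant '{"hand":[0,0,0,0,0,0,0],"offset":[[0,0,0.01],[0,0,0.02],[0,0,0.05],[0,0,0.08],[0,0,0.1],[0,0,0.1],[0,0,0.1]],"turn":[[0,0,0],[0,0,0],[0,0,0],[0,0,0],[0,0,-3.6],[0,0,-3.6],[0,0,-3.6]]}'
python3 -m pendant '{"hand":[0,0,0,0,0,0,0,0],"offset":[[-0.01,0.04,0],[-0.02,0.08,0],[-0.035,0.125,0],[-0.05,0.17,0],[-0.06,0.215,0],[-0.07,0.26,0],[-0.08,0.305,0],[-0.086,0.33,0]],"turn":[[0,0,0],[0,0,0],[0,0,0],[0,0,0],[0,0,0],[0,0,0],[0,0,0],[0,0,0]]}'
python3 -m pendant '{"hand":[0,0,0,0],"offset":[[0,0.028,0],[0,0.028,-0.03],[0,0.028,-0.05],[0,0.028,-0.05]],"turn":[[0,0,0],[0,0,0],[0,0,0],[0,0,0]]}'
python3 - <<'E'
from h import *
for n in("side","top"):
    im=capture(n); cv2.imwrite(f"pics/{n}6.png",cv2.cvtColor(im,cv2.COLOR_RGB2BGR))
s=state();P=s['eef_pos'];print(s['force'])
Y=np.array([.139,.990,0]);G=P+[0,0,.0135]
for n in('top','side'): print(n,'wheel',proj(n,G-.04*Y),'grasp',proj(n,G),'cap',proj(n,G+.064*Y))
k=lambda n:(lambda im,c:cv2.resize(im[int(c[1])-40:int(c[1])+40,int(c[0])-40:int(c[0])+40],(400,400),interpolation=cv2.INTER_CUBIC))(cv2.imread(f'pics/{n}6.png'),(proj(n,G-.02*Y)))
print([(proj(n,G-.02*Y)).astype(int)-40 for n in('top','side')])
cv2.imwrite('pics/a6.png',np.hstack([k('top'),k('side')]))
E
```

```text
clock: 12.65
eef_pos: [0.523, -0.0867, 0.1279]
tcp_rot: [179.9, 0.0, 82.1]
force: [0.4, 0.6, -2.4]
width: 0.185
grip_force: 58.7
clock: 13.45
eef_pos: [0.4346, 0.246, 0.1252]
tcp_rot: [-179.8, 0.0, 82.3]
force: [1.0, -0.6, -0.8]
width: 0.191
grip_force: 58.8
clock: 13.85
eef_pos: [0.4337, 0.2702, 0.0717]
tcp_rot: [-179.6, 0.3, 82.1]
force: [0.3, -0.5, -1.9]
width: 0.19
grip_force: 58.8
[ 0.20029626  0.22515413 -0.47963378]
top wheel [238.81089738 253.54934714] grasp [218.95303737 251.15022574] cap [187.37402927 247.33501735]
side wheel [226.34678748 186.25708333] grasp [220.849565   176.77977555] cap [212.67798223 162.69182384]
[array([188, 212]), array([183, 141])]
```

View pics/a6.png

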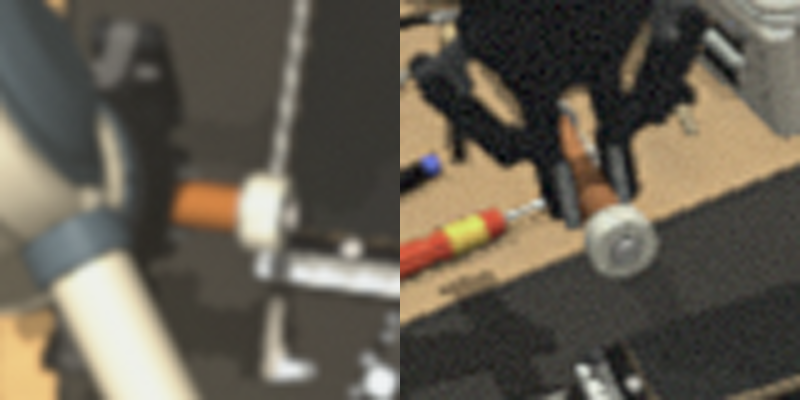

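The roller is held level. The wheel is at (240,254) in the top view and (228,189) in the side view, about 43 mm from the TCP, slightly short of seam_near. I'll correct that and lower it.

```bash
python3 -m pendant '{"hand":[0,0,0,0],"offset":[[0.0047,0.0048,-0.02],[0.0047,0.0048,-0.038],[0.0047,0.0048,-0.041],[0.0047,0.0048,-0.041]],"turn":[[0,0,0],[0,0,0],[0,0,0],[0,0,0]]}'
python3 -m pendant '{"hand":[0,0,0,0],"offset":[[0,0,-0.001],[0,0,-0.002],[0,0,-0.003],[0,0,-0.003]],"turn":[[0,0,0],[0,0,0],[0,0,0],[0,0,0]]}'
python3 -c "
from bench import *
import time
s=state();print(s['force'],s['eef_pos'])"
```

```text
clock: 14.35
eef_pos: [0.4414, 0.276, 0.0368]
tcp_rot: [180.0, -0.0, 82.0]
force: [0.1, -0.4, -0.3]
width: 0.187
grip_force: 58.8
clock: 14.75
eef_pos: [0.4414, 0.2762, 0.0336]
tcp_rot: [180.0, -0.0, 82.0]
force: [0.1, 0.2, -1.0]
width: 0.185
grip_force: 58.8
[ 0.11570327  0.17934346 -0.96577401] [0.44138427 0.27621213 0.03361716]
```

```bash
python3 -m pendant '{"hand":[0,0,0,0,0],"offset":[[-0.002,0,-0.002],[-0.003,0.0004,-0.004],[-0.003,0.0004,-0.006],[-0.003,0.0004,-0.006],[-0.003,0.0004,-0.006]],"turn":[[0,0,0],[0,0,0],[0,0,0],[0,0,0],[0,0,0]]}'
python3 -m pendant '{"hand":[0,0,0,0],"offset":[[0,0,-0.001],[0,0,-0.0015],[0,0,-0.0015],[0,0,-0.0015]],"turn":[[0,0,0],[0,0,0],[0,0,0],[0,0,0]]}'
```

```text
clock: 15.25
eef_pos: [0.4382, 0.2766, 0.0272]
tcp_rot: [-180.0, 0.0, 82.0]
force: [-0.3, -0.6, -0.9]
width: 0.187
grip_force: 58.8
clock: 15.65
eef_pos: [0.4385, 0.2767, 0.0261]
tcp_rot: [180.0, -0.0, 82.0]
force: [0.1, -0.0, 1.4]
width: 0.185
grip_force: 58.9
```

Contact at z of about 0.0265, as predicted. I'll press a bit more.

```bash
python3 -m pendant '{"hand":[0,0,0,0],"offset":[[0,0,-0.0007],[0,0,-0.0014],[0,0,-0.0014],[0,0,-0.0014]],"turn":[[0,0,0],[0,0,0],[0,0,0],[0,0,0]]}'
```

```text
clock: 16.05
eef_pos: [0.4386, 0.2768, 0.0248]
tcp_rot: [180.0, -0.0, 82.0]
force: [0.6, 1.1, 3.3]
width: 0.188
grip_force: 59.2
```

```bash
python3 -m pendant '{"hand":[0,0,0,0,0,0,0,0],"offset":[[0,0,-0.0006],[0.002,-0.0003,-0.0006],[0.005,-0.0007,-0.0006],[0.009,-0.0013,-0.0006],[0.013,-0.0018,-0.0006],[0.017,-0.0024,-0.0006],[0.021,-0.003,-0.0006],[0.021,-0.003,-0.0006]],"turn":[[0,0,0],[0,0,0],[0,0,0],[0,0,0],[0,0,0],[0,0,0],[0,0,0],[0,0,0]]}'
```

```text
clock: 16.85
eef_pos: [0.4602, 0.2738, 0.0241]
tcp_rot: [179.9, -0.1, 82.0]
force: [0.2, 2.7, 4.7]
width: 0.187
grip_force: 59.3
```

Contact is about 5.7 N, which is on target. I'll continue along the seam.

```bash
python3 -m pendant '{"hand":[0,0,0,0,0,0,0,0],"offset":[[0.004,-0.0006,0],[0.008,-0.0011,0],[0.012,-0.0017,0],[0.016,-0.0022,0],[0.02,-0.0028,0],[0.024,-0.0034,0],[0.028,-0.0039,0],[0.028,-0.0039,0]],"turn":[[0,0,0],[0,0,0],[0,0,0],[0,0,0],[0,0,0],[0,0,0],[0,0,0],[0,0,0]]}'
```

```text
clock: 17.65
eef_pos: [0.4882, 0.2699, 0.0241]
tcp_rot: [179.9, -0.1, 82.0]
force: [0.6, 3.7, 5.1]
width: 0.188
grip_force: 59.4
```

Run:
```python
from h import *
im=capture('side');cv2.imwrite('pics/s7.png',cv2.cvtColor(im,cv2.COLOR_RGB2BGR))
P=state()['eef_pos'];Y=np.array([.139,.990,0]);c=proj('side',P+[0,0,.0135]-.03*Y).astype(int);print(c,proj('side',P+[0,0,.0135]-.05*Y),state()['force'])
cv2.imwrite('pics/a7.png',cv2.resize(cv2.imread('pics/s7.png')[c[1]-45:c[1]+45,c[0]-60:c[0]+60],None,fx=5,fy=5,interpolation=cv2.INTER_CUBIC))
```

```text
[248 193] [251.65419425 198.3257576 ] [1.09786261 2.86954998 4.6960977 ]
```

View pics/a7.png

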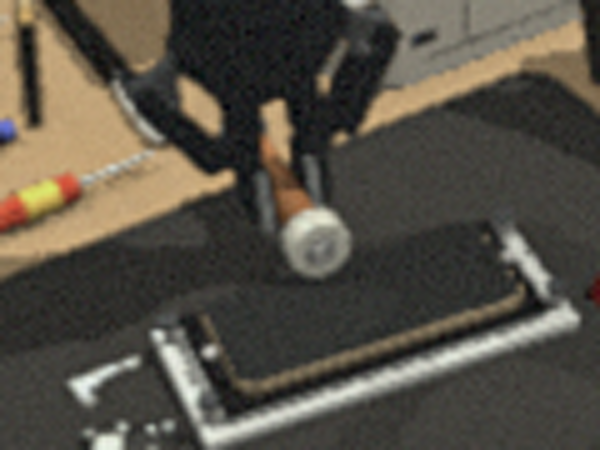

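The wheel sits on the left long edge near mid-seam, with its face at about (252,196) against (251.7,198.3) predicted. I'll continue to the far end.

```bash
python3 -m pendant '{"hand":[0,0,0,0,0,0,0,0],"offset":[[0.004,-0.0006,0],[0.008,-0.0011,0],[0.012,-0.0017,0],[0.016,-0.0022,0],[0.02,-0.0028,0],[0.024,-0.0034,0],[0.028,-0.0039,0],[0.028,-0.0039,0]],"turn":[[0,0,0],[0,0,0],[0,0,0],[0,0,0],[0,0,0],[0,0,0],[0,0,0],[0,0,0]]}'
```

```text
clock: 18.5
eef_pos: [0.5162, 0.2661, 0.0241]
tcp_rot: [179.9, -0.1, 82.0]
force: [0.1, 3.5, 5.2]
width: 0.187
grip_force: 59.4
```

```bash
python3 -m pendant '{"hand":[0,0,0,0,0,0,0,0],"offset":[[0.004,-0.0006,0],[0.008,-0.0011,0],[0.012,-0.0017,0],[0.016,-0.0022,0],[0.02,-0.0028,0],[0.024,-0.0034,0],[0.028,-0.0039,0],[0.028,-0.0039,0]],"turn":[[0,0,0],[0,0,0],[0,0,0],[0,0,0],[0,0,0],[0,0,0],[0,0,0],[0,0,0]]}'
```

```text
clock: 19.3
eef_pos: [0.5442, 0.2623, 0.0241]
tcp_rot: [179.9, -0.1, 82.0]
force: [0.6, 3.1, 5.1]
width: 0.187
grip_force: 59.4
```

```bash
python3 -m pendant '{"hand":[0,0,0,0,0,0,0,0],"offset":[[0.002,-0.0003,0],[0.004,-0.0006,0],[0.006,-0.0008,0],[0.008,-0.0011,0],[0.009,-0.0013,0],[0.01,-0.0014,0],[0.01,-0.0014,0],[0.01,-0.0014,0]],"turn":[[0,0,0],[0,0,0],[0,0,0],[0,0,0],[0,0,0],[0,0,0],[0,0,0],[0,0,0]]}'
python3 -m pendant '{"hand":[0,0,0,0,0,0,0,0],"offset":[[0,0,0.003],[0,0,0.02],[0,0,0.06],[0,0,0.1],[0,0,0.1],[0,-0.04,0.1],[0,-0.08,0.1],[0,-0.08,0.1]],"turn":[[0,0,0],[0,0,0],[0,0,0],[0,0,0],[0,0,3.6],[0,0,3.6],[0,0,3.6],[0,0,3.6]]}'
python3 -m pendant '{"hand":[0,0,0,0,0,0,0,0],"offset":[[0,-0.04,0],[0,-0.08,0],[0,-0.12,0],[0,-0.16,0],[-0.01,-0.2,0],[-0.02,-0.24,0],[-0.03,-0.266,0],[-0.03,-0.266,0]],"turn":[[0,0,0],[0,0,0],[0,0,0],[0,0,0],[0,0,0],[0,0,0],[0,0,0],[0,0,0]]}'
```

```text
clock: 20.1
eef_pos: [0.5539, 0.2609, 0.0241]
tcp_rot: [180.0, -0.1, 82.0]
force: [0.3, 2.7, 5.0]
width: 0.187
grip_force: 59.4
clock: 20.9
eef_pos: [0.5532, 0.1758, 0.124]
tcp_rot: [-180.0, 0.2, 85.4]
force: [0.3, 0.1, -1.0]
width: 0.184
grip_force: 58.8
clock: 21.7
eef_pos: [0.522, -0.0885, 0.1239]
tcp_rot: [-179.9, 0.1, 85.4]
force: [0.4, 0.4, -0.8]
width: 0.186
grip_force: 58.8
```

```bash
python3 -m pendant '{"hand":[0,0,0,0,0,0],"offset":[[0.001,0.003,0],[0.001,0.003,-0.04],[0.001,0.003,-0.07],[0.001,0.003,-0.082],[0.001,0.003,-0.087],[0.001,0.003,-0.087]],"turn":[[0,0,0],[0,0,0],[0,0,0],[0,0,0],[0,0,0],[0,0,0]]}'
python3 -m pendant '{"hand":[0,0,0,0],"offset":[[0,0,-0.002],[0,0,-0.004],[0,0,-0.005],[0,0,-0.005]],"turn":[[0,0,0],[0,0,0],[0,0,0],[0,0,0]]}'
```

```text
clock: 22.3
eef_pos: [0.5246, -0.0818, 0.0371]
tcp_rot: [-180.0, -0.0, 85.7]
force: [-0.2, -0.8, 0.2]
width: 0.186
grip_force: 58.8
clock: 22.7
eef_pos: [0.5245, -0.0826, 0.0321]
tcp_rot: [180.0, 0.0, 85.6]
force: [-0.2, 0.4, -1.3]
width: 0.189
grip_force: 58.8
```

Not in contact yet, so I'll take the last few millimetres slowly.

```bash
python3 -m pendant '{"hand":[0,0,0,0],"offset":[[0,-0.001,-0.001],[0,-0.001,-0.002],[0,-0.001,-0.0025],[0,-0.001,-0.0025]],"turn":[[0,0,0],[0,0,0],[0,0,0],[0,0,0]]}'
```

```text
clock: 23.1
eef_pos: [0.5244, -0.0838, 0.0303]
tcp_rot: [180.0, 0.0, 85.6]
force: [-2.6, -0.0, 5.4]
width: 0.187
grip_force: 59.3
```

```bash
python3 -c "
from look import *
hl('s8')"
```

```text
276 [386.74275362 215.        ] ends [373.44583 205.80106] [397.42294 222.38864]
89 [388.47191011 248.08988764] ends [384.4998  242.34592] [392.23383 253.52985]
41 [333.90243902 251.82926829] ends [333.3161  246.96193] [334.5321  257.05637]
105 [352.54285714 272.17142857] ends [348.52826 263.21136] [355.54047 278.86172]
rest [333.5 253.7] [344.3 266. ] [358.3 282. ]
clip [354.1 239.1] [365.3 250.8] [379.9 265.9]
```

Contact in the V (5.4 N), with the ends in line with the rest. I'll open partway, rise straight up and check.

```bash
python3 -m pendant '{"hand":[0.3,0.4,0.45,0.45,0.45],"offset":[[0,0,0],[0,0,0],[0,0,0],[0,0,0],[0,0,0]],"turn":[[0,0,0],[0,0,0],[0,0,0],[0,0,0],[0,0,0]]}'
python3 -m pendant '{"hand":[0.45,0.45,0.45,0.45,0.45,0.45,0.45],"offset":[[0,0,0.02],[0,0,0.05],[0,0,0.09],[0,0,0.13],[0.05,0,0.13],[0.08,0,0.13],[0.08,0,0.13]],"turn":[[0,0,0],[0,0,0],[0,0,0],[0,0,0],[0,0,0],[0,0,0],[0,0,0]]}'
python3 - <<'E'
from look import *
hl('s9')
t=cv2.cvtColor(capture('top'),cv2.COLOR_RGB2BGR); s=cv2.imread('pics/s9.png')
k=lambda im,x,y:cv2.resize(im[y:y+80,x:x+80],(400,400),interpolation=cv2.INTER_CUBIC)
cv2.imwrite('pics/a9.png',np.hstack([k(t,350,160),k(s,310,230)]))
E
```

```text
clock: 23.65
eef_pos: [0.5242, -0.0835, 0.0291]
tcp_rot: [-180.0, -0.0, 85.6]
force: [-0.5, -0.0, -0.6]
width: 0.451
grip_force: 0.0
clock: 24.35
eef_pos: [0.6064, -0.0834, 0.1577]
tcp_rot: [-179.9, -0.0, 85.7]
force: [-0.5, -0.2, -1.1]
width: 0.449
grip_force: 0.0
296 [385.56756757 216.32094595] ends [370.25427 219.30484] [399.69525 213.56808]
91 [388.45054945 248.05494505] ends [384.6828  242.20427] [392.0662 253.6694]
304 [342.59210526 264.28289474] ends [329.5976  249.35019] [355.0985 278.6547]
rest [333.5 253.7] [344.3 266. ] [358.3 282. ]
clip [354.1 239.1] [365.3 250.8] [379.9 265.9]
```

View pics/a9.png

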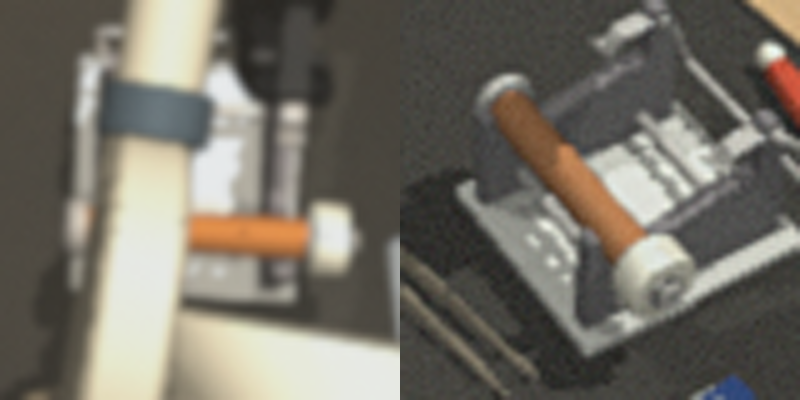

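The roller lies level and parallel in the V. The top view puts its wheel at (415.8,207), against (414.4,206.7) expected, so it is centred within a few mm. The gripper is clear and nothing else has moved. Handing in.

```bash
python3 -c "
from bench import *
print(finish_job())"
```

```text
the job is handed in; nothing more can be done
None
```

I rolled the roller out of its clips into the rest (one end hung up and needed a second push), ran its wheel along the full seam at about 5–7 N, and laid it back in the open rest with the gripper clear. The job is handed in at about 24 s; no verdict was returned.

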